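# Fit the sprung roller in the plate-coating jig and slide the plate under it

## Robot

A 7-joint arm with a two-finger parallel gripper is mounted at the origin on the work surface. World frame = base frame: x ahead of the robot, y to its left, z up, the work surface at z = 0. Lengths are in m, angles in rad, forces in N, time in s.
With the tool pointing down it reaches from about 0.425 to 0.925 m from the base axis. Payload 6.8 kg.
Tool frame: the origin (TCP) lies on the centre line of the jaws, within the pads' length; the fingertips stand 8 mm ahead of it and the grasp point (between the pads) lies 11 mm behind it (bot.tips_ahead is the distance from the TCP to the fingertips, in m); z points along the fingers, y is the line along which they close (so a half turn about z gives the same grasp; the last joint's range is limited). The gripper opens to 85 mm and grips with 20 to 120 N. Pads are 22 mm wide; open, the fingers measure 114 mm over their backs; the gripper's body (76 mm by 85 mm) begins 54 mm behind the grasp point. The pads swing forward as they close: fully open they stand 13 mm farther back than shut.
Start: joints at [-1.249, 0.477, 0.022, 1.555, -0.011, 1.109, -0.083], TCP at [0.281, 0.614, 0.239] pointing down, gripper open.
Joint ranges: [-2.96, 2.96], [-0.34, 2.1], [-1.41, 1.46], [0.24, 2.44], [-1.37, 4.51], [0.17, 1.92], [-2.96, 2.96]. Speed limits (rad/s): [2.39, 2.39, 3.14, 3.14, 3.14, 3.14, 3.14].

## Interface

Orientations are given as a unit quaternion [w, x, y, z].
In Python, from station import bot gives the robot as it stands.
- The arm moves only by the tool send_rows, never from a script. Its argument "deltas" is text: rows parted by semicolons, each of 4 numbers parted by spaces: the shift along the tool's x, y, z in m, then the turn about the tool's z in degrees. In form: x y z spin; .... A call has 1 to 5 rows; each row is the pose to reach, as a shift and turn from the pose commanded when the call began, along the tool's axes at that moment; what a row does not reach only later rows make up. A row lasts 1/10 s, in which the tool goes at most 50 mm and 8.59 degrees, less where a joint would pass 70% of its speed; a pose out of reach is approached as far as the arm can. A call with a gripper value outside its range is refused whole. "claw" is the opening, from 0 (shut) to 1 (fully open), set as the call begins (left out, the last holds). The fingers move at their own pace and stop on an object; "force" is the grip in N (left out, the last holds). Time passes only in rows, so rows that repeat a pose let the fingers close. It gives the time, the measured TCP pose, the force, the opening and the grip force at its end, in the units of the state.
- bot.get_obs(): the state, without advancing time (a new reading comes with each control period).
- bot.read_camera(name): name is "scene" or "top" or "wrist"; returns a dict with "img" (400x640x3 uint8, red, green, blue), "depth" (400x640 float32, m along the optical axis (not along the pixel's ray), 0 where there is no reading), "fx", "fy", "cx", "cy" (pixels), "camera_from_world" (4x4, takes a point from world to camera coordinates). Camera axes: x right, y up, looking along -z (the intrinsics and any distortion apply to the point x, -y, -z); pixel columns grow to the right and rows downward; lengths in m; the calibration is good to about 2 mm. A picture is of the moment at which its call begins.
- bot.hand_in(): hands the job in; it is judged then, once.
Trained networks look in a picture, given as the dict that the camera call returned (one of the last four; its "shot" number tells which), for a name from the list of things; names that differ only in an ending like _2 or _b are one class to them, and where a whole thing is asked for, a point or a joint stands for the part that bears it (a point fixed in the world has none). Each returns a list of dicts, best first, with "confidence" (0 to 1); they miss things now and then, are a little off and sometimes report something else, mostly with a low value. They report only what shows in the picture. A call takes as long as a camera call. They do not tell look-alikes from the thing itself.
- bot.masks_of(picture, query): "mask" (400x640 bool, what is visible of it).
- bot.landmark_of(picture, query): "xyz" ([x, y, z] in m, in world coordinates, good to about 4 mm: a listed point, or the origin of a listed thing).
The state is a dict: "t": time; "q": joint angles; "joint_vel": joint speeds; "joint_torque": joint torques, N m; "eef_pos": TCP position; "tool_rot": TCP orientation; "contact_force": force on the tool from outside, world axes, zero at the start; "torque": the same for the moment, N m; "gripper_width": opening from 0.0 (shut) to 1.0 (fully open); "grasp_force": force on a finger pad.
Only numpy, scipy, OpenCV 4.12 (cv2) and the standard library are available. Lean on these libraries where they do the work, as an engineer would, in place of code of your own. Each camera call takes 0.05 s, during which the arm holds its last target. There are 200 camera calls.

## Task

Set up the coating jig on the hob: move the roller along its rails to the slots and press it down until both its ends click home in the end cups. Then slide the larger steel plate, keeping it flat on the worktop, lengthwise under the fitted roller until it sits square against the stop bar. Leave the other things on the worktop where they are.

Things in the scene. Friction and masses are not known exactly. Their poses are not given: they have to be found in the camera images.
- jig: The fixed aluminium coating jig. Origin on the worktop, mid-lane, straight below where the roller's axis lies when home; x runs along the lane the way the plate goes in, y across it along the roller's axis, z up. Two cheeks, 140 mm apart inside and 84 mm high, stand at x = -26 to 45 mm; nothing bridges the lane between them but the 12 mm high stop bar.
- rail_start (a point): Open end of the jig, midway between the starts of its two rails (x = -170 mm), at the height of the rails' flat tops (66 mm). The rails run from here to x = -26 mm, 140 mm apart inside; outer fences rise to 73 mm, small lips at this end to 70 mm. The roller's two axle ends lie on the rails.
- slot_mouth (a point): Midway between the two open-topped slots (16 mm wide, x = 0) at the rails' ends, at rail height. Rolled here, square (spread fingertips keep it so), the roller slopes and drops about 16 mm by itself, to an axis height of about 55 mm, its ends resting on two converging ramps. Pressed on down at its middle (5 to 10 N), they squeeze the pin by up to 10 mm until the ends spring out into the cups.
- cup_line (a point): Midway between the two end cups, at the foot of the slots, 26 mm above the worktop: where the roller's axis lies when home. Then its top is 44 mm and its underside 8 mm above the worktop, and both ends are held down by a lip over each cup.
- stop (a point): Middle of the stop bar's near face (x = 35 mm of the jig; bar 12 mm high, right across). On the bare worktop two 6 mm high guides, 90 mm apart from x = -55 to 35 mm and flaring to about 130 mm apart at x = -110 mm, lead the plate to it.
- roller_mid (a point): Centre of the roller, on its axis: white barrel 36 mm thick, 130 mm long, 12 mm round-ended axle ends standing out 25 mm (180 mm overall); 240 g. At the start it lies across the rails, axis 72 mm above the worktop, free to roll along them. Its y axis runs along the roller (from the steel stub to the brass pin); x and z turn as it rolls.
- stub_tip (a point): Tip of the roller's fixed steel axle stub, on the axis, 90 mm from the centre
- pin_tip (a point): Tip of the roller's sprung brass pin, on the axis, 90 mm from the centre when not pressed in
- roller_pin (a joint): How far the sprung pin is pressed into the roller, in m: 0 free, 0.018 at most, 0.002 when home in the cups; spring 5 N at 0, plus 0.5 N for each mm
- plate_mid (a point): Centre of the bare steel plate, a thin oblong 108 x 83 x 4 mm, 95 g (the larger of the two plates), lying flat on the worktop with its top at 4 mm. x along its 108 mm, y along its 83 mm. Bare steel on smooth glass (friction about 0.2): a fingertip pressed on its top (about 10 N) drags it without turning it; shut fingertips nudging an end of its long edge turn it. Against the stop bar, its centre is at x = -19 mm of the jig.
- small_plate: Bystander: square steel plate 55 x 55 x 4 mm, a spare, not the one to use; origin at the centre of its underside
- beaker: Bystander: clear glass beaker, 84 mm across, 105 mm tall; origin at the centre of its foot
- lamp: Bystander: steel spirit lamp, 86 mm across, 90 mm tall with its burner tube; origin at the centre of its foot
- cap: Bystander: small upright steel cap, 30 mm across, 48 mm tall; origin at the centre of its foot
- amber: Bystander: amber glass bottle, 66 mm across, 150 mm tall; origin at the centre of its foot
- jar: Bystander: white jar with a blue lid, 72 mm across, 85 mm tall; origin at the centre of its foot
- brush: Bystander: brush lying flat on the worktop; origin under its middle
There are look-alikes about, which are no part of the job. What is shaped like the part that bears roller_mid but blue, brown or purple is not meant.

How it is judged:
On the way, in this order (a step that is already met when the one before it is completed fails the run):
1. the roller is home: both ends down in the end cups and the pin sprung out again (z of stub_tip in the frame of jig between 0.018 and 0.031 m and z of pin_tip in the frame of jig between 0.018 and 0.031 m and x of roller_mid in the frame of jig between -0.006 and 0.006 m and angle between the y axis of roller_mid and the y axis of jig, either way round below 0.05 rad and value of joint roller_pin below 0.006 m), for 0.2 s.
2. the plate lies under the fitted roller, square against the stop bar (all of step 1 and x of plate_mid in the frame of jig between -0.0235 and -0.012 m and y of plate_mid in the frame of jig between -0.009 and 0.009 m and angle between the x axis of plate_mid and the x axis of jig, either way round below 0.07 rad and height (world z) of plate_mid below 0.008 m), for 0.2 s.
At the end, for the whole second after the job is handed in: The roller's axis ends are both in the cups (tips lower than 31 mm, seated 26 mm), pin sprung out to under 6 mm; the plate lies flat, its leading edge within 4.5 mm of the stop bar, within 9 mm of the lane's middle line and 4 degrees of square; all at rest (all of step 2 and linear speed of each of roller, plate below 0.01 m/s); the robot touches nothing.
It fails at once if the plate is lifted off the worktop (centre over 25 mm) (height (world z) of plate_mid above 0.025 m).
It fails at once if another thing on the worktop is shifted by more than 25 mm (distance of any of small_plate, beaker, lamp, cap, amber, jar, brush from where it was at the start of the episode above 0.025 m).
It also fails if it takes over 72 s, if anything falls off the work surface, if the arm or the gripper's body presses on something with over 40 N, if the wrist force passes 120 N, or if a joint passes its speed limit or range.

## Working session

There is one attempt and no reset: what is moved stays moved. The work goes in short steps, Python scripts to look and compute and a tool call to move; the robot and the scene stay as the last step left them, time stands still between calls to the robot, and variables do not carry over. Pictures are saved under pics/ and viewed, at most 10 in all, crops included, and the job is handed in when it is done.

Besides the shell and the picture viewer there is one more tool, called after "Call:" by a JSON object that holds its "op" and its "data", one argument or row to a line. send_rows: Moves the arm, as the interface text tells. Its arguments: {"type":"object","properties":{"deltas":{"type":"string"},"claw":{"type":"number"},"force":{"type":"number"}},"required":["deltas"]}

```bash
ls; mkdir -p pics; cat > h.py <<'E'
import numpy as np, cv2
from station import bot
def lm(p,names):
    for n in names:
        r=bot.landmark_of(p,n)
        print(n,[(np.round(x['xyz'],3).tolist(),round(x['confidence'],2)) for x in r[:4]])
def pix(p,w):
    c=p['camera_from_world']@np.append(w,1); return p['cx']+p['fx']*c[0]/-c[2], p['cy']-p['fy']*c[1]/-c[2]
def world(p,u,v,z=None):
    # intersect ray with plane z, or use depth
    T=np.linalg.inv(p['camera_from_world'])
    d=np.array([(u-p['cx'])/p['fx'],-(v-p['cy'])/p['fy'],-1])
    if z is None: return (T@np.append(d*p['depth'][int(v),int(u)],1))[:3]
    r=T[:3,:3]@d; o=T[:3,3]; return o+r*(z-o[2])/r[2]
def save(n,im): cv2.imwrite('pics/'+n+'.png',im[...,::-1])
E
python3 - <<'E'
from h import *
a=bot.read_camera('top'); b=bot.read_camera('scene')
save('a',a['img']); save('b',b['img'])
N=['jig','rail_start','slot_mouth','cup_line','stop','roller_mid','stub_tip','pin_tip','plate_mid','small_plate','beaker','lamp','cap','amber','jar','brush']
lm(a,N); print(); lm(b,N[:9]); o=bot.get_obs(); print(o['eef_pos'],o['tool_rot'],o['t'],bot.tips_ahead)
print(a['camera_from_world'])
E
```

```text
pics
jig [([0.526, -0.148, 0.002], 0.82)]
rail_start []
slot_mouth [([0.518, -0.154, 0.069], 0.71)]
cup_line [([0.521, -0.149, 0.024], 0.61)]
stop [([0.525, -0.184, 0.004], 0.6)]
roller_mid [([0.475, 0.462, 0.019], 0.91), ([0.51, -0.056, 0.066], 0.77), ([0.274, 0.298, 0.015], 0.63), ([0.247, -0.303, 0.017], 0.62)]
stub_tip [([0.415, -0.073, 0.071], 0.97), ([0.29, -0.223, 0.019], 0.83), ([0.209, 0.238, 0.02], 0.69), ([0.486, 0.26, 0.005], 0.58)]
pin_tip [([0.35, 0.357, 0.015], 0.57), ([0.596, -0.044, 0.074], 0.5), ([0.2, -0.38, 0.019], 0.37)]
plate_mid [([0.484, 0.26, 0.002], 0.61), ([0.52, -0.15, 0.024], 0.43), ([0.52, -0.154, 0.069], 0.38)]
small_plate [([0.751, 0.07, 0.001], 0.64)]
beaker [([0.735, 0.167, -0.0], 0.92), ([0.417, -0.073, 0.069], 0.73), ([0.751, 0.071, 0.001], 0.18)]
lamp [([0.656, 0.378, 0.0], 0.85)]
cap [([0.39, 0.087, 0.0], 0.43)]
amber [([0.576, -0.426, 0.001], 0.9), ([0.435, -0.406, 0.001], 0.2)]
jar [([0.658, -0.327, -0.005], 0.92)]
brush [([0.434, -0.404, 0.004], 0.94), ([0.526, -0.149, 0.002], 0.38)]

jig [([0.52, -0.15, -0.002], 0.75), ([0.598, -0.044, 0.072]
[... 293 characters left out ...]
2, 0.017], 0.77), ([0.474, 0.461, 0.016], 0.68), ([0.756, 0.072, 0.003], 0.68)]
stub_tip [([0.29, -0.225, 0.018], 0.89), ([0.215, 0.242, 0.02], 0.88), ([0.458, 0.554, 0.02], 0.81), ([0.435, -0.406, -0.001], 0.74)]
pin_tip [([0.493, 0.368, 0.016], 0.61), ([0.346, 0.361, 0.017], 0.4), ([0.596, -0.044, 0.073], 0.36)]
plate_mid [([0.485, 0.259, -0.0], 0.74), ([0.53, -0.186, 0.004], 0.47)]
[0.28127393 0.61362852 0.23930688] [3.67172730e-06 2.13259770e-01 9.76995532e-01 2.88992667e-05] 1.35 0.008
[[-0.00605921 -0.99972528 -0.0226417   0.03247164]
 [ 0.98752184 -0.00954533  0.15719259 -0.49171068]
 [-0.15736553 -0.02140671  0.98730838 -1.38937173]
 [ 0.          0.          0.          1.        ]]
```

View pics/a.png

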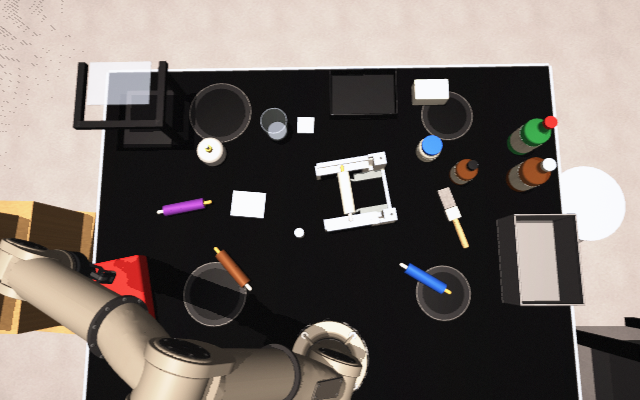

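View pics/b.png

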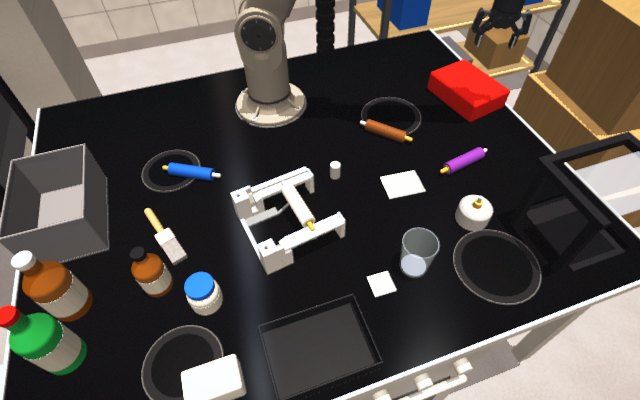

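Roller candidates in the top view are white in the jig at (347,188), purple (184,207), brown (233,268) and blue (426,278). I choose the white one. Plate candidates are the large one at (248,204) and the small square at (306,125). I choose the large one. Next is a close crop with precise geometry.

```bash
python3 - <<'E'
from h import *
a=bot.read_camera('top')
save('c',cv2.resize(a['img'][140:240,220:410],None,fx=4.2,fy=4.2,interpolation=cv2.INTER_CUBIC))
# plate
g=cv2.cvtColor(a['img'],cv2.COLOR_RGB2GRAY)
def rect(uv,z):
    P=np.array([world(a,u,v,z)[:2] for u,v in uv])*1000
    r=cv2.minAreaRect(P.astype(np.float32)); return r
m=(g>120).astype(np.uint8); n,l,s,c=cv2.connectedComponentsWithStats(m)
k=l[204,248]; v,u=np.where(l==k); print('plate',rect(zip(u,v),.004))
# jig heights
T=np.linalg.inv(a['camera_from_world'])
V,U=np.mgrid[140:240,300:410]; D=a['depth'][140:240,300:410]
P=np.stack([(U-a['cx'])/a['fx']*D,-(V-a['cy'])/a['fy']*D,-D,np.ones_like(D)],-1)@T.T
P=P[...,:3].reshape(-1,3); P=P[D.ravel()>0]
for lo,hi in((.055,.082),(.076,.095)):
    Q=P[(P[:,2]>lo)&(P[:,2]<hi)]; print(lo,len(Q),cv2.minAreaRect((Q[:,:2]*1000).astype(np.float32)))
h=P[P[:,2]>.078]; 
for s in(h[h[:,0]>.52],h[h[:,0]<.52]): print('hi',s.shape,s.mean(0),s.min(0),s.max(0),cv2.minAreaRect((s[:,:2]*1000).astype(np.float32)))
print(np.histogram(P[:,2],bins=np.arange(-.01,.1,.01)))
E
```

```text
plate ((486.249755859375, 257.9898681640625), (110.46498107910156, 83.09597778320312), 84.80419158935547)
0.055 1592 ((512.3678588867188, -84.90773010253906), (217.42626953125, 221.35182189941406), 8.802777290344238)
0.076 918 ((512.3794555664062, -86.8238754272461), (216.62332153320312, 217.9427947998047), 8.694287300109863)
hi (371, 3) [ 0.57982919 -0.09938347  0.0854641 ] [ 0.52006143 -0.18126913  0.07824791] [0.63364818 0.01451562 0.0975508 ] ((572.3931274414062, -89.31587219238281), (95.46220397949219, 195.37213134765625), 10.227252960205078)
hi (457, 3) [ 0.46108937 -0.10744881  0.08581652] [ 0.39133248 -0.20975837  0.07800943] [0.51967757 0.00378553 0.10034362] ((465.85693359375, -95.21562194824219), (122.04632568359375, 215.45379638671875), 8.674548149108887)
(array([3670, 4670,  192,   51,   27,   57,   76,  785,  675,  630]), array([-0.01,  0.  ,  0.01,  0.02,  0.03,  0.04,  0.05,  0.06,  0.07,
        0.08,  0.09]))
```

View pics/c.png

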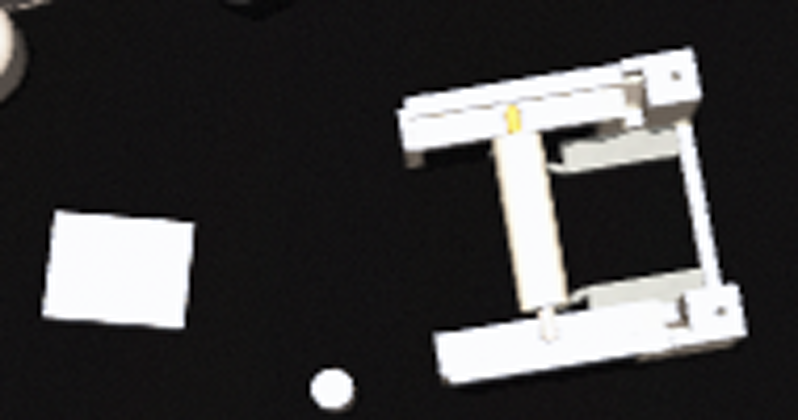

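The crop confirms the white roller with a brass pin at (513,118) and a steel stub at (548,325), lying across the rails. The large oblong plate is at (118,268). I'll refine the jig frame from corner pixels.

```bash
python3 - <<'E'
from h import *
a=bot.read_camera('top')
def w(x,y,z): return world(a,220+x/4.2-.5,140+y/4.2-.5,z)[:2]*1000
def ang(p,q): d=q-p; return np.degrees(np.arctan2(d[1],d[0]))
S=dict(cheekfar=(w(745,335,.084),w(692,48,.084)),bar=(w(712,280,.012),w(685,128,.012)),fenceL=(w(403,98,.073),w(622,66,.073)),railend=(w(436,335,.066),w(398,110,.066)),roller_rear=(w(522,308,.072),w(494,140,.072)),roller_front=(w(566,300,.072),w(545,133,.072)),axle=(w(550,338,.072),w(513,108,.072)))
for k,(p,q) in S.items(): print(k,p.round(1),q.round(1),'mid',((p+q)/2).round(1),'ang',ang(p,q).round(1))
b=bot.read_camera('scene'); 
for p in (a,b): lm(p,['rail_start','slot_mouth','cup_line','stop','jig'])
E
```

```text
cheekfar [ 421.9 -211.6] [ 636.  -179.6] mid [ 529.  -195.6] ang 8.5
bar [ 472.6 -198.9] [ 591.7 -181.7] mid [ 532.2 -190.3] ang 8.2
fenceL [603.2  35.1] [ 625.8 -128.6] mid [614.5 -46.7] ang -82.1
railend [425.9  11.9] [595.7  39.1] mid [510.8  25.5] ang 9.1
roller_rear [444.6 -51.3] [570.6 -32.4] mid [507.6 -41.8] ang 8.5
roller_front [450.2 -83.6] [575.5 -70.3] mid [512.9 -77. ] ang 6.0
axle [422.3 -71.4] [594.9 -46.9] mid [508.6 -59.1] ang 8.1
rail_start [([0.753, 0.069, 0.004], 0.3)]
slot_mouth [([0.52, -0.154, 0.069], 0.75)]
cup_line [([0.521, -0.149, 0.025], 0.89), ([0.483, 0.259, 0.002], 0.52)]
stop [([0.529, -0.181, 0.004], 0.73)]
jig [([0.526, -0.147, -0.002], 0.95), ([0.435, -0.406, 0.001], 0.6), ([0.522, -0.149, 0.026], 0.46)]
rail_start [([0.499, 0.016, 0.066], 0.66)]
slot_mouth []
cup_line [([0.519, -0.154, 0.024], 0.91)]
stop [([0.528, -0.185, 0.007], 0.83), ([0.487, 0.259, -0.002], 0.55)]
jig [([0.522, -0.148, -0.001], 0.96)]
```

Call:
{"op": "send_rows", "data": {
  "deltas": "0 0 0 8.5; 0 0 0 17; 0 0 0 25.5; 0 0 0 34; 0 0 0 42.5",
  "claw": 1
}}

```text
t: 2.5
eef_pos: [0.2813, 0.6136, 0.2393]
tool_rot: [-0.0, 0.555, 0.832, 0.0]
contact_force: [0.3, 0.3, 0.7]
gripper_width: 0.998
grasp_force: 0.0
```

Call:
{"op": "send_rows", "data": {
  "deltas": "-0.045 -0.0025 0 7; -0.09 -0.005 0 14.3; -0.135 -0.0075 0 14.3; -0.18 -0.01 0 14.3; -0.225 -0.012 0 14.3"
}}

```text
t: 3.0
eef_pos: [0.358, 0.4, 0.2395]
tool_rot: [-0.0, 0.652, 0.758, 0.0]
contact_force: [1.4, 0.8, 1.2]
gripper_width: 0.998
grasp_force: 0.0
```

Call:
{"op": "send_rows", "data": {
  "deltas": "-0.045 0.009 0 0; -0.09 0.0175 0 0; -0.135 0.0265 0 0; -0.18 0.035 0 0; -0.225 0.044 0 0"
}}

```text
t: 3.5
eef_pos: [0.4351, 0.184, 0.2397]
tool_rot: [-0.0, 0.652, 0.758, 0.001]
contact_force: [0.9, 1.8, 0.5]
gripper_width: 0.998
grasp_force: 0.0
```

Call:
{"op": "send_rows", "data": {
  "deltas": "-0.045 0.009 0 0; -0.09 0.0175 0 0; -0.135 0.026 0 0; -0.18 0.035 0 0; -0.2 0.039 0 0"
}}

```text
t: 4.0
eef_pos: [0.504, -0.0108, 0.2399]
tool_rot: [0.001, 0.654, 0.756, 0.0]
contact_force: [0.3, 0.4, 0.7]
gripper_width: 0.993
grasp_force: 0.0
```

Call:
{"op": "send_rows", "data": {
  "deltas": "0 0 0.04 0; 0 0 0.08 0; 0 0 0.11 0; 0 0 0.11 0; 0 0 0.11 0"
}}

```text
t: 4.5
eef_pos: [0.5033, -0.0064, 0.1298]
tool_rot: [0.0, 0.652, 0.758, -0.0]
contact_force: [-0.2, 0.3, 0.3]
gripper_width: 0.999
grasp_force: 0.0
```

```bash
python3 - <<'E'
from h import *
o=bot.get_obs(); print(o['eef_pos'],o['tool_rot'],o['q'])
a=bot.read_camera('wrist'); b=bot.read_camera('scene')
save('d',np.vstack([cv2.resize(a['img'],None,fx=.75,fy=.75),cv2.resize(b['img'][140:300,200:400],(480,300))]))
for p in(a,b): lm(p,['roller_mid','stub_tip','pin_tip','slot_mouth','cup_line','jig','rail_start'])
E
```

```text
[ 0.50332509 -0.00643697  0.12981897] [ 6.54722157e-06  6.52403902e-01  7.57871426e-01 -2.24213161e-04] [-0.53636598  0.37564619  0.52174553  2.08805838 -0.27312798  0.74317975
  0.3074887 ]
roller_mid [([0.508, -0.058, 0.073], 0.78)]
stub_tip []
pin_tip []
slot_mouth []
cup_line []
jig []
rail_start []
roller_mid [([0.276, 0.302, 0.018], 0.92), ([0.243, -0.304, 0.017], 0.82), ([0.476, 0.464, 0.017], 0.73), ([0.51, -0.06, 0.072], 0.6)]
stub_tip [([0.46, 0.551, 0.02], 0.82), ([0.421, -0.073, 0.073], 0.63), ([0.213, 0.241, 0.019], 0.63), ([0.291, -0.224, 0.021], 0.56)]
pin_tip [([0.198, -0.378, 0.018], 0.59), ([0.347, 0.357, 0.016], 0.55), ([0.494, 0.367, 0.016], 0.53), ([0.599, -0.044, 0.071], 0.5)]
slot_mouth [([0.522, -0.154, 0.064], 0.78), ([0.656, -0.326, 0.001], 0.43)]
cup_line [([0.658, -0.325, 0.0], 0.66), ([0.52, -0.154, 0.026], 0.65)]
jig [([0.518, -0.151, 0.0], 0.68)]
rail_start [([0.499, 0.017, 0.065], 0.64)]
```

View pics/d.png

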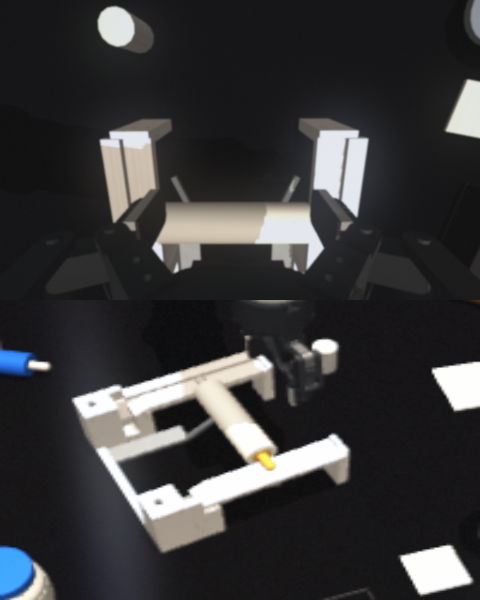

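The wrist view (top half) shows the roller bar squarely in front of the fingers, spanning (160–310, 222). The fingers are centred between the rails. I'll lower and push.

Call:
{"op": "send_rows", "data": {
  "deltas": "0 0 0.03 0; 0 0 0.06 0; 0 0 0.068 0; 0 0 0.068 0"
}}

```text
t: 5.7
eef_pos: [0.5022, -0.0065, 0.0605]
tool_rot: [-0.001, 0.652, 0.758, -0.001]
contact_force: [0.3, -0.2, 0.3]
gripper_width: 0.995
grasp_force: 0.0
```

Call:
{"op": "send_rows", "data": {
  "deltas": "-0.008 0 0 0; -0.015 0 0 0; -0.02 0 0 0; -0.024 0 0 0; -0.028 0 0 0"
}}

```text
t: 6.2
eef_pos: [0.5076, -0.0339, 0.0617]
tool_rot: [0.0, 0.652, 0.758, 0.0]
contact_force: [1.0, 1.9, -0.2]
gripper_width: 1.002
grasp_force: 0.9
```

```bash
python3 - <<'E'
from h import *
b=bot.read_camera('scene');c=bot.read_camera('top')
for p in(b,c): lm(p,['roller_mid','stub_tip','pin_tip'])
E
```

```text
roller_mid [([0.245, -0.303, 0.019], 0.91), ([0.476, 0.464, 0.018], 0.79), ([0.51, -0.069, 0.076], 0.74), ([0.277, 0.302, 0.016], 0.58)]
stub_tip [([0.215, 0.24, 0.021], 0.79), ([0.29, -0.226, 0.019], 0.78), ([0.423, -0.076, 0.076], 0.73), ([0.459, 0.549, 0.023], 0.63)]
pin_tip [([0.601, -0.047, 0.072], 0.6), ([0.346, 0.359, 0.016], 0.6), ([0.2, -0.374, 0.017], 0.41), ([0.496, 0.37, 0.017], 0.38)]
roller_mid [([0.272, 0.302, 0.018], 0.88), ([0.478, 0.466, 0.019], 0.82), ([0.247, -0.304, 0.017], 0.8), ([0.507, -0.062, 0.069], 0.47)]
stub_tip [([0.457, 0.553, 0.021], 0.88), ([0.292, -0.225, 0.018], 0.66), ([0.418, -0.077, 0.073], 0.56)]
pin_tip [([0.347, 0.36, 0.016], 0.42), ([0.497, 0.376, 0.018], 0.41), ([0.198, -0.379, 0.018], 0.39), ([0.508, -0.066, 0.065], 0.25)]
```

Call:
{"op": "send_rows", "data": {
  "deltas": "-0.007 0 0 0; -0.014 0 0 0; -0.021 0 0 0; -0.028 0 0 0; -0.035 0 0 0"
}}

```text
t: 7.1
eef_pos: [0.5125, -0.0693, 0.0613]
tool_rot: [-0.0, 0.652, 0.758, -0.0]
contact_force: [-0.6, 1.8, 0.6]
gripper_width: 1.0
grasp_force: 0.8
```

Call:
{"op": "send_rows", "data": {
  "deltas": "-0.007 0 0 0; -0.014 0 0 0; -0.021 0 0 0; -0.027 0 0 0; -0.033 0 0 0"
}}

```text
t: 7.6
eef_pos: [0.5175, -0.1019, 0.0613]
tool_rot: [0.0, 0.652, 0.758, -0.0]
contact_force: [-0.9, 0.5, 0.8]
gripper_width: 1.0
grasp_force: 0.1
```

```bash
python3 - <<'E'
from h import *
print(bot.get_obs()['contact_force'])
b=bot.read_camera('scene');c=bot.read_camera('top')
for p in(b,c): lm(p,['roller_mid','stub_tip','pin_tip'])
E
```

```text
[-0.87936193  0.51862312  0.81318261]
roller_mid [([0.475, 0.463, 0.017], 0.83), ([0.523, -0.134, 0.073], 0.82), ([0.244, -0.305, 0.021], 0.75), ([0.279, 0.298, 0.019], 0.58)]
stub_tip [([0.461, 0.552, 0.02], 0.93), ([0.429, -0.146, 0.072], 0.67), ([0.215, 0.239, 0.022], 0.64), ([0.289, -0.225, 0.017], 0.62)]
pin_tip [([0.657, 0.379, -0.0], 0.69), ([0.198, -0.374, 0.02], 0.51), ([0.61, -0.116, 0.069], 0.47), ([0.348, 0.363, 0.016], 0.42)]
roller_mid [([0.476, 0.465, 0.021], 0.84), ([0.246, -0.302, 0.016], 0.76), ([0.275, 0.298, 0.02], 0.75), ([0.579, -0.429, -0.003], 0.17)]
stub_tip [([0.294, -0.224, 0.019], 0.88), ([0.459, 0.556, 0.017], 0.88), ([0.211, 0.238, 0.02], 0.84), ([0.429, -0.146, 0.067], 0.38)]
pin_tip [([0.657, -0.325, -0.001], 0.69), ([0.197, -0.376, 0.018], 0.57), ([0.498, 0.374, 0.015], 0.42), ([0.348, 0.357, 0.017], 0.4)]
```

Call:
{"op": "send_rows", "data": {
  "deltas": "-0.004 0 0 0; -0.008 0 0 0; -0.011 0 0 0; -0.014 0 0 0; -0.016 0 0 0"
}}

```text
t: 8.5
eef_pos: [0.5198, -0.1175, 0.0613]
tool_rot: [0.0, 0.652, 0.758, -0.0]
contact_force: [-0.4, -0.6, -0.2]
gripper_width: 0.997
grasp_force: 0.0
```

Call:
{"op": "send_rows", "data": {
  "deltas": "-0.0015 0 0 0; -0.003 0 0 0; -0.0045 0 0 0; -0.006 0 0 0; -0.006 0 0 0"
}}

```text
t: 9.0
eef_pos: [0.5207, -0.1232, 0.0613]
tool_rot: [0.0, 0.652, 0.758, -0.0]
contact_force: [0.7, -0.2, 0.8]
gripper_width: 0.998
grasp_force: 0.0
```

```bash
python3 - <<'E'
from h import *
b=bot.read_camera('scene');c=bot.read_camera('top')
save('e',np.vstack([cv2.resize(b['img'][150:280,200:380],(540,390)),cv2.resize(c['img'][140:240,300:420],(540,200))[:200]]))
for p in(b,c): lm(p,['roller_mid','stub_tip','pin_tip'])
E
```

```text
roller_mid [([0.244, -0.302, 0.018], 0.84), ([0.474, 0.464, 0.018], 0.84), ([0.525, -0.158, 0.053], 0.66)]
stub_tip [([0.291, -0.224, 0.02], 0.97), ([0.215, 0.239, 0.018], 0.96), ([0.435, -0.167, 0.056], 0.89), ([0.73, 0.168, 0.002], 0.7)]
pin_tip [([0.493, 0.37, 0.017], 0.62), ([0.499, 0.016, 0.066], 0.61), ([0.345, 0.359, 0.015], 0.53), ([0.2, -0.375, 0.019], 0.52)]
roller_mid [([0.273, 0.302, 0.016], 0.91), ([0.249, -0.303, 0.019], 0.68), ([0.737, 0.168, -0.001], 0.68), ([0.476, 0.463, 0.018], 0.6)]
stub_tip [([0.29, -0.227, 0.019], 0.68), ([0.436, -0.166, 0.052], 0.46)]
pin_tip [([0.349, 0.362, 0.016], 0.61), ([0.499, 0.378, 0.012], 0.6), ([0.2, -0.382, 0.016], 0.34)]
```

View pics/e.png

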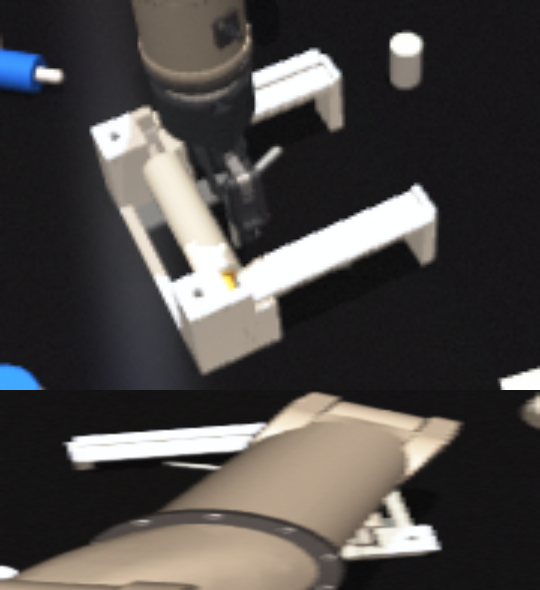

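The roller has dropped into the slots at about 54 mm and lies square. I'll raise, shut the fingers, centre over it and press.

Call:
{"op": "send_rows", "data": {
  "deltas": "0 0 -0.035 0; 0 0 -0.07 0; 0 0 -0.07 0; -0.015 -0.001 -0.07 0; -0.031 -0.0017 -0.07 0",
  "claw": 0
}}

```text
t: 9.9
eef_pos: [0.5232, -0.1542, 0.1305]
tool_rot: [-0.001, 0.652, 0.758, -0.0]
contact_force: [-0.4, 0.1, -0.0]
gripper_width: 0.143
grasp_force: 0.0
```

Call:
{"op": "send_rows", "data": {
  "deltas": "0 0 0 0; 0 0 0.02 0; 0 0 0.035 0; 0 0 0.04 0; 0 0 0.045 0"
}}

```text
t: 10.4
eef_pos: [0.5231, -0.1536, 0.0853]
tool_rot: [-0.001, 0.652, 0.758, -0.0]
contact_force: [0.6, 0.2, 0.1]
gripper_width: -0.003
grasp_force: 0.0
```

```bash
python3 - <<'E'
from h import *
b=bot.read_camera('scene');c=bot.read_camera('wrist')
save('f',np.vstack([cv2.resize(b['img'][150:280,200:380],(480,300)),cv2.resize(c['img'],(480,300))]))
for p in(b,): lm(p,['roller_mid','stub_tip','pin_tip','cup_line'])
E
```

```text
roller_mid [([0.243, -0.303, 0.018], 0.82), ([0.278, 0.3, 0.02], 0.82), ([0.476, 0.463, 0.018], 0.68), ([0.526, -0.158, 0.055], 0.61)]
stub_tip [([0.433, -0.167, 0.055], 0.82), ([0.462, 0.551, 0.023], 0.77), ([0.289, -0.225, 0.021], 0.68), ([0.217, 0.241, 0.02], 0.64)]
pin_tip [([0.493, 0.371, 0.016], 0.48), ([0.346, 0.361, 0.015], 0.36), ([0.199, -0.38, 0.017], 0.35)]
cup_line [([0.521, -0.154, 0.025], 0.74), ([0.577, -0.428, -0.002], 0.61)]
```

View pics/f.png

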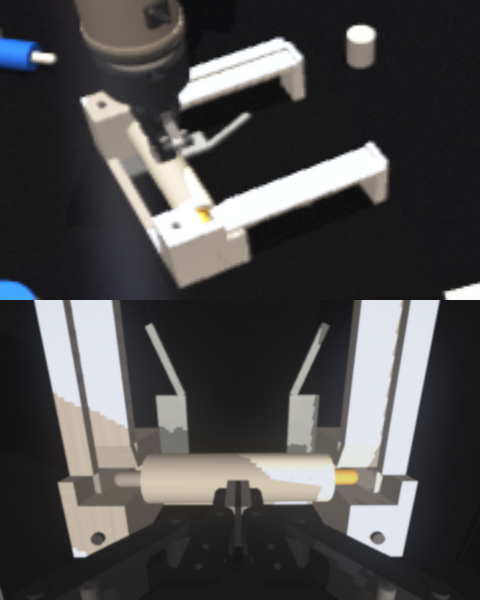

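The wrist view shows the barrel spanning (141–335, 478) with the shut fingertips centred over it at (238, 480). I'll press.

Call:
{"op": "send_rows", "data": {
  "deltas": "0 0 0.004 0; 0 0 0.008 0; 0 0 0.012 0; 0 0 0.015 0; 0 0 0.018 0"
}}

```text
t: 11.2
eef_pos: [0.5262, -0.1544, 0.0699]
tool_rot: [0.002, 0.652, 0.758, 0.001]
contact_force: [1.3, 0.5, 17.1]
gripper_width: -0.003
grasp_force: 8.4
```

Call:
{"op": "send_rows", "data": {
  "deltas": "0 0 0.003 0; 0 0 0.006 0; 0 0 0.009 0; 0 0 0.012 0; 0 0 0.014 0"
}}

```text
t: 11.7
eef_pos: [0.5235, -0.1537, 0.054]
tool_rot: [-0.0, 0.652, 0.758, -0.0]
contact_force: [1.4, 0.3, 1.3]
gripper_width: -0.001
grasp_force: 0.9
```

Call:
{"op": "send_rows", "data": {
  "deltas": "0 0 0.001 0; 0 0 0.002 0; 0 0 0.003 0; 0 0 0.003 0; 0 0 0.003 0"
}}

```text
t: 12.2
eef_pos: [0.5233, -0.1541, 0.0517]
tool_rot: [-0.0, 0.652, 0.758, -0.0]
contact_force: [-1.4, 0.2, 10.3]
gripper_width: 0.002
grasp_force: 4.8
```

```bash
python3 - <<'E'
from h import *
b=bot.read_camera('scene')
lm(b,['roller_mid','stub_tip','pin_tip','cup_line'])
E
```

```text
roller_mid [([0.279, 0.301, 0.019], 0.92), ([0.246, -0.306, 0.017], 0.76), ([0.525, -0.156, 0.028], 0.61), ([0.473, 0.463, 0.018], 0.59)]
stub_tip [([0.214, 0.24, 0.021], 0.78), ([0.435, -0.166, 0.028], 0.76), ([0.289, -0.225, 0.016], 0.71), ([0.456, 0.549, 0.019], 0.67)]
pin_tip [([0.526, -0.154, 0.028], 0.7), ([0.201, -0.373, 0.017], 0.52), ([0.49, 0.368, 0.015], 0.52), ([0.349, 0.361, 0.015], 0.42)]
cup_line [([0.523, -0.155, 0.026], 0.97)]
```

It went down to 28 mm with a drop in force, so it clicked. I'll lift, check that it stays, then go to the plate.

Call:
{"op": "send_rows", "data": {
  "deltas": "0 0 -0.05 0; 0 0 -0.1 0; 0 0 -0.13 0; 0.05 0 -0.13 0; 0.1 0 -0.13 0"
}}

```text
t: 12.95
eef_pos: [0.5088, -0.0551, 0.1821]
tool_rot: [0.001, 0.654, 0.757, 0.001]
contact_force: [0.9, 1.5, -0.5]
gripper_width: 0.001
grasp_force: 0.0
```

```bash
python3 - <<'E'
from h import *
b=bot.read_camera('scene');c=bot.read_camera('wrist');a=bot.read_camera('top')
save('g',np.vstack([cv2.resize(b['img'][150:280,200:380],(480,300)),cv2.resize(c['img'],(480,300))]))
for p in(a,b,c): lm(p,['roller_mid','stub_tip','pin_tip','cup_line','plate_mid','jig','stop'])
g=cv2.cvtColor(a['img'],cv2.COLOR_RGB2GRAY)
n,l,s,_=cv2.connectedComponentsWithStats((g>120).astype(np.uint8)); k=l[204,248]
v,u=np.where(l==k); print(k,cv2.minAreaRect(np.array([world(a,x,y,.004)[:2]*1000 for x,y in zip(u,v)],np.float32)))
E
```

```text
roller_mid [([0.275, 0.301, 0.017], 0.86), ([0.477, 0.463, 0.015], 0.73), ([0.524, -0.153, 0.022], 0.67), ([0.251, -0.301, 0.015], 0.61)]
stub_tip [([0.292, -0.226, 0.02], 0.96), ([0.455, 0.555, 0.015], 0.65), ([0.21, 0.238, 0.018], 0.63), ([0.431, -0.165, 0.027], 0.62)]
pin_tip [([0.2, -0.378, 0.014], 0.54), ([0.345, 0.358, 0.017], 0.46), ([0.495, 0.377, 0.013], 0.36)]
cup_line [([0.52, -0.15, 0.025], 0.56), ([0.736, 0.167, 0.0], 0.52)]
plate_mid [([0.486, 0.26, 0.003], 0.71)]
jig [([0.527, -0.148, 0.001], 0.58)]
stop [([0.526, -0.179, 0.006], 0.86)]
roller_mid [([0.276, 0.3, 0.017], 0.96), ([0.525, -0.159, 0.028], 0.69), ([0.247, -0.304, 0.019], 0.63), ([0.476, 0.465, 0.017], 0.6)]
stub_tip [([0.46, 0.551, 0.022], 0.92), ([0.435, -0.165, 0.029], 0.64), ([0.214, 0.241, 0.023], 0.64), ([0.292, -0.224, 0.02], 0.56)]
pin_tip [([0.199, -0.375, 0.017], 0.57), ([0.347, 0.357, 0.018], 0.54), ([0.491, 0.37, 0.016], 0.44)]
cup_line [([0.522, -0.154, 0.027], 0.74)]
plate_mid [([0.486, 0.258, -0.002], 0.77)]
jig [([0.523, -0.145, -0.001], 0.96)]
stop [([0.529, -0.184, 0.006], 0.8), ([0.499, 0.017, 0.064], 0.21)]
roller_mid [([0.245, -0.305, 0.02], 0.6)]
stub_tip [([0.293, -0.228, 0.019], 0.96)]
pin_tip []
cup_line []
plate_mid []
jig [([0.753, 0.068, -0.003], 0.46)]
stop []
44 ((486.249755859375, 257.9898681640625), (110.46498107910156, 83.09597778320312), 84.80419158935547)
```

View pics/g.png

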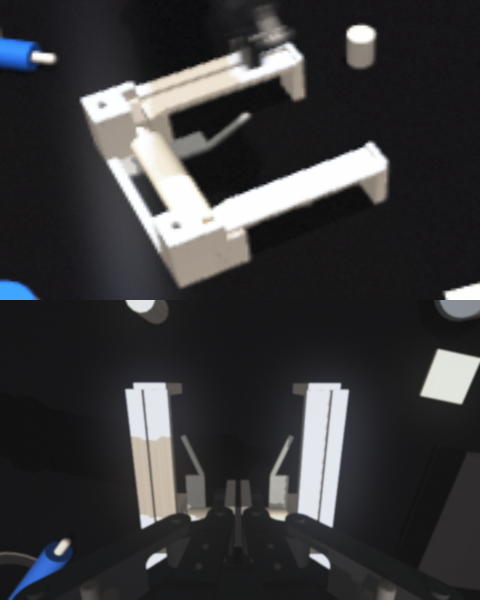

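The roller is fully down and seated in both cups (scene crop, 150–205, 140–220). Now the plate: I'll approach its trailing part with the fingers half spread across its width.

Call:
{"op": "send_rows", "data": {
  "deltas": "0.045 0.004 0 5; 0.09 0.008 0 10; 0.135 0.012 0 13.7; 0.18 0.016 0 13.7; 0.225 0.02 0 13.7",
  "claw": 0.5
}}

```text
t: 14.65
eef_pos: [0.4946, 0.1724, 0.1815]
tool_rot: [0.0, 0.738, 0.675, 0.0]
contact_force: [1.4, -0.1, 0.0]
gripper_width: 0.499
grasp_force: 0.0
```

```bash
python3 - <<'E'
from h import *
from scipy.spatial.transform import Rotation as R
o=bot.get_obs(); w,x,y,z=o['tool_rot']; M=R.from_quat([x,y,z,w]).as_matrix()
print(o['eef_pos'],np.degrees(np.arctan2(M[1,1],M[0,1])),M.T@(np.array([.4892,.2929,.06])-o['eef_pos']))
E
```

```text
[0.49462482 0.17242212 0.18148164] -5.131999680741979 [ 0.11946712 -0.01622506  0.12151745]
```

Call:
{"op": "send_rows", "data": {
  "deltas": "0.045 -0.006 0 0; 0.09 -0.012 0 0; 0.1195 -0.0162 0 0; 0.1195 -0.0162 0.04 0; 0.1195 -0.0162 0.08 0"
}}

```text
t: 15.15
eef_pos: [0.49, 0.2936, 0.1012]
tool_rot: [-0.0, 0.737, 0.676, 0.002]
contact_force: [0.0, -0.3, -1.2]
gripper_width: 0.499
grasp_force: 0.0
```

Call:
{"op": "send_rows", "data": {
  "deltas": "0 0 0.04 0; 0 0 0.07 0; 0 0 0.074 0; 0 0 0.077 0; 0 0 0.08 0"
}}

```text
t: 15.65
eef_pos: [0.4907, 0.2916, 0.0227]
tool_rot: [0.0, 0.738, 0.675, 0.001]
contact_force: [0.2, -0.8, -0.3]
gripper_width: 0.498
grasp_force: 0.0
```

```bash
python3 - <<'E'
from h import *
print(bot.get_obs()['contact_force'])
c=bot.read_camera('wrist');b=bot.read_camera('scene')
save('i',np.vstack([cv2.resize(b['img'][120:250,300:480],(480,300)),cv2.resize(c['img'],(480,300))]))
E
```

```text
[ 0.19442368 -0.75876556 -0.25105471]
```

View pics/i.png

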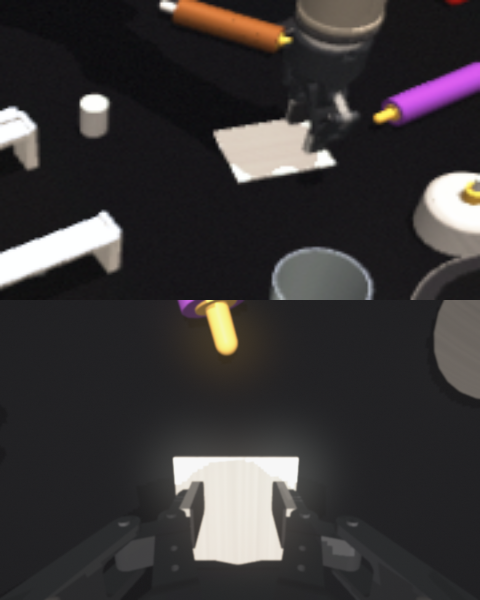

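The wrist view shows the plate spanning columns 173–298 with the fingers near its edges at (195, 510) and (283, 510), centred. I'll narrow the spread and press down.

Call:
{"op": "send_rows", "data": {
  "deltas": "0 0 0 0; 0 0 0 0; 0 0 0.003 0; 0 0 0.006 0; 0 0 0.008 0",
  "claw": 0.3
}}

```text
t: 16.25
eef_pos: [0.4893, 0.291, 0.013]
tool_rot: [-0.0, 0.738, 0.675, -0.0]
contact_force: [0.0, 0.1, -0.6]
gripper_width: 0.302
grasp_force: 0.0
```

Call:
{"op": "send_rows", "data": {
  "deltas": "0 0 0.001 0; 0 0 0.002 0; 0 0 0.003 0; 0 0 0.003 0"
}}

```text
t: 16.65
eef_pos: [0.491, 0.2916, 0.0119]
tool_rot: [-0.0, 0.738, 0.675, 0.001]
contact_force: [-1.5, -1.2, 13.5]
gripper_width: 0.302
grasp_force: 7.2
```

Call:
{"op": "send_rows", "data": {
  "deltas": "-0.006 -0.002 0 -1.5; -0.017 -0.006 0 -4.5; -0.029 -0.01 0 -7.5; -0.042 -0.015 0 -10.5; -0.053 -0.0187 0 -13.4"
}}

```text
t: 17.15
eef_pos: [0.4681, 0.2411, 0.012]
tool_rot: [0.001, 0.653, 0.757, 0.003]
contact_force: [1.2, 1.6, 12.0]
gripper_width: 0.301
grasp_force: 5.8
```

```bash
cat > pl.py <<'E'
from h import *
from scipy.spatial.transform import Rotation as R
o=bot.get_obs(); w,x,y,z=o['tool_rot']; M=R.from_quat([x,y,z,w]).as_matrix()
th=np.radians(8.3); X=np.array([np.sin(th),-np.cos(th)]);Y=np.array([np.cos(th),np.sin(th)]); O=np.array([.5235,-.155])
t=o['eef_pos'][:2]-O; print('tcp jig',(t@X).round(4),(t@Y).round(4),'z',o['eef_pos'][2].round(4),'yaw',np.degrees(np.arctan2(M[1,1],M[0,1])).round(2),'F',o['contact_force'].round(1),o['t'])
for n in('scene','top'):
    p=bot.read_camera(n)
    for r in bot.landmark_of(p,'plate_mid')[:2]:
        d=r['xyz'][:2]-O; print(n,'plate jig',(d@X).round(4),(d@Y).round(4),r['confidence'])
    ms=bot.masks_of(p,'plate_mid')
    for m in ms[:1]:
        v,u=np.where(m['mask']); r=cv2.minAreaRect(np.array([world(p,a,b,.004)[:2]*1000 for a,b in zip(u,v)],np.float32)); print('rect',np.round(r[0],1),np.round(r[1],1),round(r[2],1))
E
python3 pl.py
```

```text
tcp jig -0.3999 0.0024 z 0.012 yaw 8.39 F [ 1.2  1.6 12. ] 17.15
scene plate jig -0.3704 0.0043 0.88
scene plate jig -0.1734 0.0002 0.28
rect [480.2 206.2] [ 82.  102.6] 17.3
top plate jig -0.3693 0.0054 0.79
rect [479.8 196.7] [84.6 85.2] 12.8
```

```bash
cat >> pl.py <<'E'
    for m in ms[:1]:
        c=max(cv2.findContours(m['mask'].astype(np.uint8),cv2.RETR_EXTERNAL,cv2.CHAIN_APPROX_NONE)[0],key=cv2.contourArea)
        q=cv2.approxPolyDP(cv2.convexHull(c),3,True)[:,0]
        for a,b in q:
            d=world(p,a,b,.004)[:2]-O; print('   corner',(d@X*1000).round(1),(d@Y*1000).round(1))
E
python3 pl.py
```

```text
tcp jig -0.3986 0.0018 z 0.0119 yaw 8.19 F [-2.  -2.9 17.2] 17.45
scene plate jig -0.0013 -0.0018 0.55
rect [478.5 208.2] [ 84.8 110.9] 14.2
   corner -422.3 42.0
   corner -320.7 53.3
   corner -311.1 -26.2
   corner -396.6 -37.4
top plate jig -0.5102 0.2101 0.61
rect [479.8 191.9] [94.8 78.1] 0.4
   corner -317.9 46.7
   corner -315.3 -30.2
   corner -391.2 -34.9
   corner -377.8 42.7
```

Call:
{"op": "send_rows", "data": {
  "deltas": "-0.008 -0.001 0 1; -0.02 -0.002 0 2; -0.035 -0.003 0 3; -0.05 -0.004 0 4; -0.06 -0.004 0 4"
}}

```text
t: 18.25
eef_pos: [0.4729, 0.1805, 0.0119]
tool_rot: [0.0, 0.681, 0.733, 0.002]
contact_force: [-0.5, 1.6, 14.2]
gripper_width: 0.298
grasp_force: 7.1
```

```bash
python3 pl.py; python3 - <<'E'
from h import *
p=bot.read_camera('scene');c=bot.read_camera('top')
save('j',np.vstack([cv2.resize(p['img'][130:260,240:440],(600,390),interpolation=cv2.INTER_CUBIC),cv2.resize(c['img'][150:250,200:420],(440,200))[:, :].repeat(1,0) if 0 else cv2.resize(c['img'][150:220,220:420],(600,210),interpolation=cv2.INTER_CUBIC)]))
E
```

```text
tcp jig -0.3393 -0.0017 z 0.0119 yaw 4.21 F [-0.5  1.6 14.2] 18.25
scene plate jig -0.3148 0.0002 0.86
top plate jig -0.3129 0.0087 0.87
top plate jig -0.1893 0.2603 0.41
rect [487.8 144.2] [81.6 80.4] 20.9
   corner -270.8 52.8
   corner -258.5 -22.5
   corner -329.5 -37.9
   corner -311.8 42.5
```

View pics/j.png

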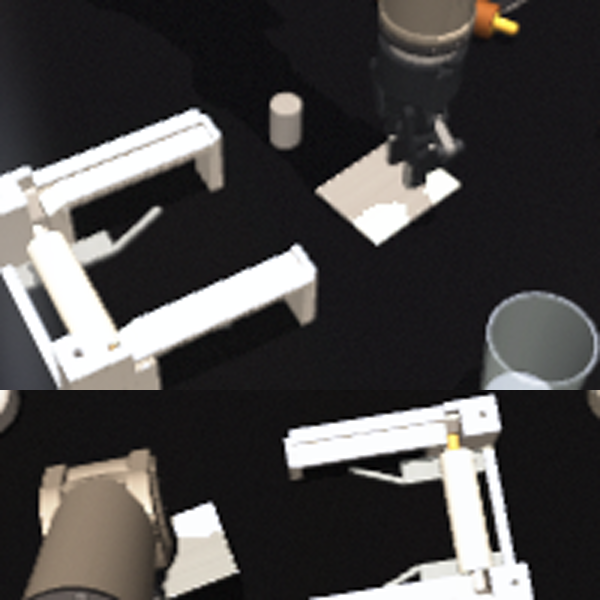

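The plate (scene crop, leading corner (378,245)) has turned about 10° too far, so the fingers slip. I'll lift clear, measure cleanly and nudge it.

Call:
{"op": "send_rows", "data": {
  "deltas": "0 0 -0.03 0; 0 0 -0.07 0; 0.04 0 -0.11 -2; 0.08 0 -0.11 -4; 0.1 0 -0.11 -4",
  "claw": 0
}}

```text
t: 19.15
eef_pos: [0.4637, 0.2848, 0.1223]
tool_rot: [-0.0, 0.652, 0.758, 0.003]
contact_force: [-0.8, -0.2, -1.1]
gripper_width: -0.003
grasp_force: 0.0
```

```bash
python3 pl.py; python3 - <<'E'
from h import *
p=bot.read_camera('scene')
g=cv2.cvtColor(p['img'],cv2.COLOR_RGB2GRAY); th=np.radians(8.3); X=np.array([np.sin(th),-np.cos(th)]);Y=np.array([np.cos(th),np.sin(th)]); O=np.array([.5235,-.155])
n,l,s,_=cv2.connectedComponentsWithStats((g>90).astype(np.uint8))
u,v=pix(p,[*(O-.313*X+.004*Y),.004]); k=l[int(v),int(u)]; print(k,s[k])
vv,uu=np.where(l==k); r=cv2.minAreaRect(np.array([[(world(p,a,b,.004)[:2]-O)@X*1000,(world(p,a,b,.004)[:2]-O)@Y*1000] for a,b in zip(uu,vv)],np.float32)); print(r)
E
```

```text
tcp jig -0.4439 0.0043 z 0.1223 yaw 8.54 F [-0.8 -0.2 -1.1] 19.15
scene plate jig -0.3149 0.0009 0.83
scene plate jig -0.508 0.212 0.36
rect [487.1 155.4] [ 85.6 109.9] 20.3
   corner -354.7 -42.1
   corner -367.4 37.7
   corner -267.5 56.1
   corner -256.1 -22.1
top plate jig -0.3136 0.0044 0.64
rect [484.  160.3] [ 85.8 108. ] 21.5
   corner -274.5 50.0
   corner -258.0 -19.2
   corner -356.4 -43.6
   corner -372.2 35.1
46 [345 175  49  37 940]
((-312.33489990234375, 8.438251495361328), (110.99188995361328, 86.81836700439453), 12.399046897888184)
```

Call:
{"op": "send_rows", "data": {
  "deltas": "-0.04 0.02 0 0; -0.08 0.04 0 0; -0.12 0.06 0 0; -0.154 0.08 0 0; -0.154 0.08 0.04 0"
}}

```text
t: 20.0
eef_pos: [0.5724, 0.1313, 0.0847]
tool_rot: [0.005, 0.658, 0.753, 0.004]
contact_force: [1.2, 0.5, -0.5]
gripper_width: -0.003
grasp_force: 0.0
```

Call:
{"op": "send_rows", "data": {
  "deltas": "0 0 0.04 0; 0 0 0.066 0; 0 0 0.072 0; 0 0 0.072 0; 0 -0.005 0.072 0"
}}

```text
t: 20.5
eef_pos: [0.5604, 0.1367, 0.0086]
tool_rot: [0.0, 0.655, 0.756, 0.0]
contact_force: [-0.2, 0.5, 1.5]
gripper_width: 0.004
grasp_force: 0.0
```

Call:
{"op": "send_rows", "data": {
  "deltas": "0 -0.004 0 0; 0 -0.008 0 0; 0 -0.012 0 0; 0 -0.015 0 0; 0 -0.016 0 0"
}}

```text
t: 21.0
eef_pos: [0.5435, 0.1357, 0.0083]
tool_rot: [-0.0, 0.654, 0.756, -0.0]
contact_force: [0.7, -0.4, -1.1]
gripper_width: 0.001
grasp_force: 0.1
```

```bash
python3 pl.py
```

```text
tcp jig -0.2848 0.0617 z 0.0083 yaw 8.28 F [ 0.7 -0.4 -1.1] 21.0
scene plate jig -0.3107 0.0031 0.54
rect [483.6 154.3] [ 84.2 110.4] 17.7
   corner -296.0 -34.3
   corner -291.8 21.7
   corner -271.7 54.5
   corner -252.4 -15.7
top plate jig -0.3147 0.0048 0.63
rect [488.2 120.7] [66.7 32.8] 18.5
   corner -272.6 39.7
   corner -259.9 -9.0
   corner -279.1 -29.2
   corner -294.3 3.0
```

Call:
{"op": "send_rows", "data": {
  "deltas": "0 -0.003 -0.001 0; 0 -0.006 -0.001 0; 0 -0.008 -0.001 0; 0 0.01 -0.001 0; 0 0.03 -0.04 0"
}}

```text
t: 21.8
eef_pos: [0.5696, 0.1393, 0.0446]
tool_rot: [-0.003, 0.654, 0.756, -0.004]
contact_force: [0.5, 0.4, -0.6]
gripper_width: 0.002
grasp_force: 0.0
```

Call:
{"op": "send_rows", "data": {
  "deltas": "0 0 -0.04 0; 0.04 0 -0.06 0; 0.09 0 -0.06 0; 0.13 0 -0.06 0"
}}

```text
t: 22.2
eef_pos: [0.5546, 0.2717, 0.1094]
tool_rot: [-0.0, 0.654, 0.756, 0.001]
contact_force: [0.6, 0.5, 0.0]
gripper_width: -0.002
grasp_force: 0.0
```

```bash
python3 pl.py
```

```text
tcp jig -0.4177 0.0923 z 0.1094 yaw 8.31 F [0.6 0.5 0. ] 22.2
scene plate jig -0.3146 0.0004 0.97
scene plate jig 0.0002 -0.0028 0.58
rect [482.1 155.4] [ 82.8 107.1] 15.3
   corner -359.8 -39.3
   corner -364.9 36.4
   corner -268.0 44.8
   corner -261.6 -31.6
top plate jig -0.3149 0.0013 0.74
top plate jig -0.0012 -0.0928 0.52
rect [475.3 157.9] [ 87.7 114. ] 15.3
   corner -271.7 46.2
   corner -263.6 -34.9
   corner -363.7 -49.0
   corner -372.6 31.9
```

Call:
{"op": "send_rows", "data": {
  "deltas": "-0.045 0 0 0; -0.09 -0.003 0 0; -0.133 -0.007 0.02 0; -0.133 -0.007 0.06 0; -0.133 -0.007 0.09 0"
}}

```text
t: 23.0
eef_pos: [0.5672, 0.1314, 0.0174]
tool_rot: [0.001, 0.657, 0.754, -0.0]
contact_force: [-0.2, 1.4, 0.3]
gripper_width: 0.003
grasp_force: 0.0
```

Call:
{"op": "send_rows", "data": {
  "deltas": "0 0 0.01 0; 0 -0.008 0.01 0; 0 -0.016 0.01 0; 0 -0.024 0.01 0; 0 -0.028 0.01 0"
}}

```text
t: 23.5
eef_pos: [0.5385, 0.1317, 0.0086]
tool_rot: [-0.0, 0.654, 0.756, -0.0]
contact_force: [1.0, -0.6, 0.7]
gripper_width: -0.002
grasp_force: 0.0
```

Call:
{"op": "send_rows", "data": {
  "deltas": "0 -0.003 0 0; 0 -0.007 0 0; 0 -0.0105 0 0; 0 -0.0105 0 0; 0 0.01 0 0"
}}

```text
t: 24.0
eef_pos: [0.5461, 0.133, 0.0083]
tool_rot: [-0.002, 0.654, 0.756, -0.002]
contact_force: [0.2, 1.1, -0.6]
gripper_width: -0.004
grasp_force: 0.0
```

Call:
{"op": "send_rows", "data": {
  "deltas": "0 0.01 -0.04 0; 0 0.01 -0.08 0; 0.04 0 -0.1 0; 0.09 0 -0.1 0; 0.13 0 -0.1 0"
}}

```text
t: 24.5
eef_pos: [0.5305, 0.2651, 0.1095]
tool_rot: [-0.0, 0.654, 0.756, 0.001]
contact_force: [0.1, 0.2, -0.3]
gripper_width: 0.001
grasp_force: 0.0
```

```bash
python3 pl.py
```

```text
tcp jig -0.4147 0.0675 z 0.1095 yaw 8.31 F [ 0.1  0.2 -0.3] 24.5
scene plate jig -0.3181 -0.0033 0.75
scene plate jig -0.1759 0.0017 0.23
rect [476.5 156.2] [ 86.4 111.9] 9.0
   corner -364.4 -41.3
   corner -367.4 37.7
   corner -262.6 37.9
   corner -258.4 -37.5
top plate jig -0.3184 -0.0035 0.86
rect [474.3 158.6] [ 82.3 107.2] 10.4
   corner -269.4 39.2
   corner -267.7 -40.8
   corner -363.2 -45.8
   corner -369.4 31.4
```

The plate is now square to within about 1.5° and centred to within 3 mm. I'll press with shut fingertips on its trailing part and drag.

Call:
{"op": "send_rows", "data": {
  "deltas": "-0.032 -0.035 0 0; -0.065 -0.0705 0 0; -0.065 -0.0705 0.04 0; -0.065 -0.0705 0.08 0; -0.065 -0.0705 0.09 0"
}}

```text
t: 25.3
eef_pos: [0.4683, 0.1848, 0.0158]
tool_rot: [-0.001, 0.655, 0.755, -0.003]
contact_force: [-0.6, 0.3, 0.3]
gripper_width: -0.002
grasp_force: 0.0
```

Call:
{"op": "send_rows", "data": {
  "deltas": "0 0 0.003 0; 0 0 0.006 0; 0 0 0.008 0; 0 0 0.0095 0; 0 0 0.0095 0"
}}

```text
t: 25.8
eef_pos: [0.4729, 0.1884, 0.012]
tool_rot: [0.001, 0.655, 0.756, 0.003]
contact_force: [-4.2, -2.8, 22.5]
gripper_width: 0.003
grasp_force: 11.1
```

Call:
{"op": "send_rows", "data": {
  "deltas": "0 0 -0.001 0; -0.01 0 -0.001 0; -0.025 0 -0.001 0; -0.04 0 -0.001 0; -0.05 0 -0.001 0"
}}

```text
t: 26.3
eef_pos: [0.4801, 0.1386, 0.0121]
tool_rot: [0.001, 0.654, 0.756, 0.003]
contact_force: [-0.3, 1.2, 10.6]
gripper_width: 0.001
grasp_force: 5.7
```

```bash
python3 pl.py
```

```text
tcp jig -0.2968 -0.0006 z 0.0121 yaw 8.25 F [-0.3  1.2 10.6] 26.3
scene plate jig -0.2653 -0.003 0.89
rect [486.2 105.3] [ 87.6 112.1] 10.4
   corner -320.1 28.7
   corner -308.1 42.5
   corner -210.6 41.0
   corner -213.0 -36.9
   corner -302.4 -39.5
top plate jig 0.0256 -0.0008 0.53
rect [484.  93.] [81.3 72.4] 10.9
   corner -217.3 34.4
   corner -214.6 -35.9
   corner -283.7 -38.4
   corner -260.2 34.4
```

Call:
{"op": "send_rows", "data": {
  "deltas": "-0.01 0 0 0; -0.027 0 0 0; -0.045 0 0 0; -0.06 0 0 0; -0.07 0 0 0"
}}

```text
t: 27.1
eef_pos: [0.4902, 0.0688, 0.0121]
tool_rot: [0.001, 0.655, 0.756, 0.002]
contact_force: [-0.2, 2.0, 11.7]
gripper_width: 0.002
grasp_force: 6.0
```

```bash
python3 pl.py
```

```text
tcp jig -0.2262 -0.0007 z 0.0121 yaw 8.23 F [-0.2  2.  11.7] 27.1
scene plate jig -0.1968 -0.0046 0.94
rect [496.   36.6] [ 84.3 111.5] 6.0
   corner -248.2 30.2
   corner -215.4 43.5
   corner -142.1 26.8
   corner -145.9 -40.5
   corner -223.9 -39.3
top plate jig -0.1966 -0.0012 0.77
top plate jig -0.1915 0.2579 0.31
rect [496.   17.7] [84.6 66.8] 7.7
   corner -147.6 36.9
   corner -143.3 -40.3
   corner -208.7 -40.1
   corner -177.6 34.9
```

Call:
{"op": "send_rows", "data": {
  "deltas": "-0.01 0 0 0; -0.027 0.001 0 0; -0.045 0.001 0 0; -0.06 0.0015 0 0; -0.07 0.0015 0 0"
}}

```text
t: 27.9
eef_pos: [0.5018, -0.0007, 0.0121]
tool_rot: [0.002, 0.655, 0.756, 0.002]
contact_force: [-0.7, 2.2, 11.4]
gripper_width: -0.001
grasp_force: 6.1
```

Call:
{"op": "send_rows", "data": {
  "deltas": "-0.008 0 0 0; -0.02 0 0 0; -0.033 0 0 0; -0.045 0 0 0; -0.055 0 0 0"
}}

```text
t: 28.4
eef_pos: [0.5096, -0.0548, 0.0121]
tool_rot: [0.002, 0.654, 0.756, 0.002]
contact_force: [-1.0, 2.8, 12.1]
gripper_width: -0.001
grasp_force: 5.9
```

```bash
python3 pl.py
```

```text
tcp jig -0.1011 0.0007 z 0.0121 yaw 8.28 F [-1.   2.8 12.1] 28.4
scene plate jig -0.0684 -0.0015 0.76
scene plate jig -0.1892 0.2581 0.72
rect [507.7 -82.9] [71.1 98.3] 9.5
   corner -123.3 16.8
   corner -117.4 28.4
   corner -29.3 31.3
   corner -24.2 -28.9
   corner -94.2 -40.6
top plate jig -0.071 -0.0011 0.63
```

Call:
{"op": "send_rows", "data": {
  "deltas": "-0.008 0 0 0; -0.018 0 0 0; -0.028 0 0 0; -0.036 0 0 0; -0.042 0 0 0"
}}

```text
t: 29.2
eef_pos: [0.5155, -0.0965, 0.0121]
tool_rot: [0.002, 0.654, 0.756, 0.002]
contact_force: [-0.3, 1.5, 11.9]
gripper_width: 0.002
grasp_force: 5.8
```

Call:
{"op": "send_rows", "data": {
  "deltas": "-0.003 0 0 0; -0.006 0 0 0; -0.009 0 0 0; -0.011 0 0 0; -0.012 0 0 0"
}}

```text
t: 29.7
eef_pos: [0.5172, -0.107, 0.0121]
tool_rot: [0.001, 0.654, 0.757, 0.002]
contact_force: [-0.9, 5.6, 13.3]
gripper_width: 0.003
grasp_force: 6.2
```

```bash
python3 pl.py
```

```text
tcp jig -0.0484 0.0007 z 0.0121 yaw 8.34 F [-0.9  5.6 13.3] 29.7
scene plate jig -0.0233 -0.0038 0.84
scene plate jig -0.5042 0.2095 0.74
rect [ 517.3 -134.7] [ 69.5 100.8] 10.4
   corner -28.1 -37.9
   corner -69.6 24.5
   corner -27.1 30.1
top plate jig -0.0058 -0.0006 0.33
rect [751.9  71.4] [53.8 52.1] 89.2
   corner -160.6 280.1
   corner -174.9 229.7
   corner -221.0 237.0
   corner -213.5 288.6
```

The drag force has risen, which suggests the stop. I'll push a few millimetres more, lift straight off and check.

Call:
{"op": "send_rows", "data": {
  "deltas": "-0.001 0 0 0; -0.002 0 0 0; -0.003 0 0 0; -0.003 0 0 0"
}}

```text
t: 30.4
eef_pos: [0.5176, -0.11, 0.0121]
tool_rot: [0.001, 0.654, 0.757, 0.002]
contact_force: [-0.3, 4.0, 11.6]
gripper_width: -0.002
grasp_force: 6.0
```

Call:
{"op": "send_rows", "data": {
  "deltas": "0.003 0 -0.02 0; 0.003 0 -0.06 0; 0.003 0 -0.1 0; 0.003 0 -0.15 0; 0.04 0 -0.19 0"
}}

```text
t: 30.9
eef_pos: [0.511, -0.0788, 0.2007]
tool_rot: [0.003, 0.657, 0.754, 0.001]
contact_force: [1.5, 0.9, 0.5]
gripper_width: 0.003
grasp_force: 0.0
```

Call:
{"op": "send_rows", "data": {
  "deltas": "0.05 0 0 0; 0.1 0 0 0; 0.15 0 0 0; 0.2 0 0 0; 0.2 0 0 0"
}}

```text
t: 31.4
eef_pos: [0.48, 0.1313, 0.1975]
tool_rot: [-0.001, 0.65, 0.76, 0.002]
contact_force: [-0.4, -1.1, -0.1]
gripper_width: 0.001
grasp_force: 0.0
```

```bash
python3 pl.py; python3 - <<'E'
from h import *
b=bot.read_camera('scene');c=bot.read_camera('top')
lm(b,['roller_mid','stub_tip','jig','stop']); lm(c,['stop','jig'])
save('k',np.vstack([cv2.resize(b['img'][160:275,215:355],(560,400),interpolation=cv2.INTER_CUBIC)[:390],cv2.resize(c['img'][145:235,310:410],(560,210*2),interpolation=cv2.INTER_CUBIC)[:210]]) if 0 else np.hstack([cv2.resize(b['img'][160:275,215:355],(400,329),interpolation=cv2.INTER_CUBIC),cv2.resize(c['img'][145:235,310:410],(400,360),interpolation=cv2.INTER_CUBIC)[:329]]))
E
```

```text
tcp jig -0.2896 -0.0017 z 0.1975 yaw 8.92 F [-0.4 -1.1 -0.1] 31.4
scene plate jig -0.0227 -0.0034 0.62
rect [ 516.4 -133.4] [ 73.5 107.8] 10.7
   corner -74.1 -36.0
   corner -74.2 27.0
   corner -24.8 28.9
   corner -25.7 -39.2
top plate jig -0.0246 -0.0005 0.86
rect [ 516.6 -128.3] [ 82.9 105.4] 2.6
   corner -28.6 38.4
   corner -22.0 -39.3
   corner -74.2 -37.9
   corner -75.2 35.7
roller_mid [([0.525, -0.156, 0.026], 0.92), ([0.242, -0.305, 0.016], 0.92), ([0.478, 0.465, 0.018], 0.83), ([0.276, 0.303, 0.018], 0.8)]
stub_tip [([0.433, -0.17, 0.029], 0.86), ([0.461, 0.552, 0.022], 0.86), ([0.291, -0.224, 0.021], 0.85), ([0.433, -0.405, -0.001], 0.35)]
jig []
stop [([0.53, -0.182, 0.007], 0.74)]
stop [([0.525, -0.183, 0.004], 0.84), ([0.522, -0.154, 0.066], 0.37)]
jig [([0.526, -0.15, -0.0], 0.9), ([0.577, -0.426, 0.001], 0.25)]
```

View pics/k.png

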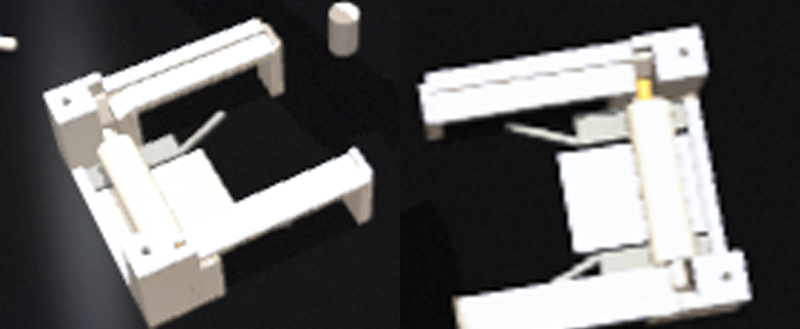

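The plate lies between the guides under the roller, with its trailing edge at (570,205) in the right crop. I'll check for a gap at the stop bar with intensity profiles.

```bash
python3 - <<'E'
from h import *
th=np.radians(8.3); X=np.array([np.sin(th),-np.cos(th)]);Y=np.array([np.cos(th),np.sin(th)]); O=np.array([.5235,-.155])
for n in('top','scene'):
    p=bot.read_camera(n); g=cv2.cvtColor(p['img'],cv2.COLOR_RGB2GRAY).astype(np.float32)
    xs=np.arange(-84,60,2)
    for y in(-20,0,20):
        uv=np.array([pix(p,[*(O+x/1000*X+y/1000*Y),.004]) for x in xs],np.float32)
        s=cv2.remap(g,uv[None,:,0],uv[None,:,1],cv2.INTER_LINEAR)[0]
        print(n,y,' '.join(f'{x}:{int(q)}' for x,q in zip(xs,s) if x<-66 or x>0))
E
```

```text
top -20 -84:17 -82:18 -80:69 -78:176 -76:221 -74:248 -72:251 -70:252 -68:252 2:252 4:252 6:252 8:252 10:252 12:251 14:250 16:243 18:240 20:243 22:247 24:252 26:252 28:248 30:241 32:239 34:241 36:248 38:247 40:237 42:175 44:99 46:41 48:16 50:18 52:17 54:17 56:17 58:17
top 0 -84:18 -82:18 -80:69 -78:176 -76:221 -74:248 -72:251 -70:252 -68:252 2:252 4:252 6:252 8:252 10:252 12:251 14:250 16:245 18:240 20:244 22:247 24:251 26:252 28:249 30:241 32:239 34:241 36:248 38:248 40:237 42:179 44:106 46:47 48:15 50:16 52:16 54:17 56:17 58:17
top 20 -84:18 -82:16 -80:82 -78:199 -76:233 -74:250 -72:251 -70:252 -68:252 2:252 4:252 6:252 8:252 10:252 12:251 14:249 16:242 18:234 20:238 22:243 24:250 26:251 28:249 30:241 32:240 34:244 36:248 38:249 40:237 42:185 44:111 46:56 48:17 50:17 52:17 54:15 56:17 58:18
scene -20 -84:23 -82:23 -80:33 -78:84 -76:187 -74:236 -72:254 -70:254 -68:254 2:254 4:254 6:253 8:252 10:242 12:217 14:194 16:207 18:221 20:236 22:254 24:254 26:254 28:254 30:254 32:254 34:254 36:254 38:253 40:244 42:190 44:96 46:81 48:81 50:81 52:81 54:79 56:77 58:76
scene 0 -84:23 -82:22 -80:36 -78:83 -76:187 -74:241 -72:254 -70:254 -68:254 2:254 4:254 6:253 8:252 10:243 12:215 14:193 16:206 18:228 20:247 22:254 24:254 26:254 28:254 30:254 32:254 34:254 36:254 38:254 40:244 42:182 44:83 46:80 48:81 50:81 52:80 54:80 56:80 58:79
scene 20 -84:23 -82:23 -80:31 -78:94 -76:186 -74:252 -72:253 -70:254 -68:254 2:254 4:254 6:254 8:253 10:252 12:245 14:243 16:247 18:253 20:253 22:254 24:254 26:254 28:254 30:254 32:253 34:254 36:254 38:254 40:245 42:168 44:78 46:76 48:77 50:78 52:80 54:80 56:80 58:79
```

There is no gap: plate and stop bar run on continuously, with the seam at x≈31 mm. The trailing edge sits at the same x across the width, so it is square. I'm handing in.

```bash
python3 -c "
from station import bot
print(bot.hand_in())"
```

```text
the job is handed in; nothing more can be done
None
```

I fitted the roller in both end cups, slid the larger plate under it square against the stop bar, and handed the job in at about 32 s of the 72 s allowed. The last camera views supported this; the hand-in gave no verdict.

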